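# Clamp a sole-board strip in the thickness gauge with its ratchet

### The arm

A 6-joint arm with a two-finger parallel gripper is mounted at the origin on the work surface. World frame = base frame: x ahead of the robot, y to its left, z up, the work surface at z = 0. Lengths are in m, angles in rad, forces in N, time in s.
With the tool pointing down it reaches from about 0.375 to 0.825 m from the base axis. Payload 5.5 kg.
Tool frame: the origin (TCP) lies between the finger pads; the fingertips stand 22 mm ahead of it and the grasp point (between the pads) lies 3 mm ahead of it; z points along the fingers, y is the direction in which the jaws open and shut (so a half turn about z gives the same grasp; the last joint's range is limited). The gripper opens to 85 mm and grips with 20 to 120 N. Pads are 22 mm wide; open, the fingers measure 114 mm over their backs; the gripper's body (76 mm by 85 mm) begins 54 mm behind the grasp point. The pads swing forward as they close: fully open they stand 13 mm farther back than shut.
Start: joints at [0, 0.314, -0.047, 1.21, 0, 1.571], TCP at [0.6, -0, 0.253] pointing down, gripper open.
Joint ranges: [-2.67, 2.67], [-0.69, 1.73], [-1.03, 1.25], [-2.08, 2.16], [-1.42, 1.45], [-3.14, 3.14]. Speed limits (rad/s): [2.39, 2.39, 3.01, 3.14, 3.14, 3.14].

### API

Orientations are given as a 3x3 rotation matrix whose columns are the frame's x, y, z axes.
In Python, from workcell import arm, eyes, job gives the robot as it stands. The module is installed in compiled form; this text tells all that it offers.
- The arm moves only by the tool servo_tool, never from a script. Its argument "series" is a list of rows, each an object of numbers: "claw": the finger opening in mm, from 0 to 85.4; "dx", "dy", "dz": the shift along the tool's x, y, z in mm; "turn": the turn about the tool's z in rad. A call has 1 to 12 rows; each row is the pose to reach, as a shift and turn from the pose commanded when the call began, along the tool's axes at that moment; what a row does not reach only later rows make up. A row lasts 1/8 s, in which the tool goes at most 62.5 mm and 10.7 degrees, less where a joint would pass 70% of its speed; a pose out of reach is approached as far as the arm can. A call with a gripper value outside its range is refused whole. The fingers move at their own pace and stop on an object; "squeeze" is the grip in N (left out, the last holds). Time passes only in rows, so rows that repeat a pose let the fingers close. It gives the time, the measured TCP pose, the force and the opening at its end, in the units of the state.
- arm.read_state(): the state, without advancing time (a new reading comes with each control period).
- eyes.camera(name): name is "scene" or "side" or "wrist"; returns the picture (384x512x3 uint8, red, green, blue); there is no depth.
- eyes.get_calibration(name): a dict with "fx", "fy", "cx", "cy" (pixels), "rvec" (rotation vector, rad) and "tvec" (3), from world to camera coordinates, as OpenCV has them; the wrist camera has in their place "hand_eye" (4x4, takes a point from camera to tool coordinates, whose origin is the TCP and whose axes are the flange's). Camera axes: x right, y down, z forward; pixel columns grow to the right and rows downward; lengths in m; the calibration is good to about 2 mm. A picture is of the moment at which its call begins: read the wrist's pose just before it. get_calibration takes no time and is no camera call.
- job.hand_in(): hands the job in, once; it reports no verdict.
The state is a dict: "time": time; "joints": joint angles; "dq": joint speeds; "joint_efforts": joint torques, N m; "eef_pos": TCP position; "tcp_rot": TCP orientation; "force": force on the tool from outside, world axes, zero at the start; "wrist_torque": the same for the moment, N m; "opening": finger opening in m.
Only numpy, scipy, OpenCV 4.12 (cv2) and the standard library are available. Lean on these libraries where they do the work, as an engineer would, in place of code of your own. Each camera call takes 0.05 s, during which the arm holds its last target.

### The job

Take the long sole-board strip from the rack, lay it gently in the channel of the thickness gauge and slide it, without forcing, fully home against the end stop, then let go of it. Then turn the small ratchet knob on top of the gauge clockwise until it slips on the clamped strip, let it slip only a little (at least 20 degrees, not over 60), and let go with the strip still clamped and home. Do not turn the thick thimble below the knob, and leave everything else as it lies.

Things in the scene. Friction and masses are not known exactly. Their poses are not given: they have to be found in the camera images.
- strip_center (a point): centre (half-way up) of the long brown stiff sole-board strip, 130 long x 22 wide x 9 mm thick, about 50 g; its y axis runs along its length, z up; either end may lead. Starts on the rack in any of its three places, beside two shorter strips. To feed it into the gauge grip it across its 22 mm width, about 18 mm from its tail end
- strip: the same long strip; origin at the centre of its underside
- short_a: a short strip, 85 x 22 x 9 mm, origin at the centre of its underside; leave it on the rack
- short_b: another short strip, same size; leave it on the rack
- rack: low wooden rack, base 230 (x) x 110 (y) x 8 mm; origin at the centre of its underside on the table. Two rails along its x, 12 mm wide, at y = -22 and +22 mm, carry the strips, undersides 30 mm above the table; strips lie along the rack's y at x = -70, 0, +70 mm, free air under their ends beyond the rails
- gauge: grey thickness gauge, fixed; origin on the table straight below the vertical spindle axis. Foot plate x -85..+35, y -65..+45 mm, 14 mm thick; column x -75..-45, y -18..+18 mm; arm from the column to the axis, y -15..+15 mm, z 90..110 mm. Under the spindle a level steel channel runs along the gauge's y: mouth at y = -70 mm, end stop face at y = +15 mm (see home)
- spindle: vertical steel spindle, 12 mm diameter, that comes down on the strip; origin at the centre of its lower face. It starts 61 mm above the table, so 3 to 23 mm above the strip, and does not rotate. Clockwise turning of the knob (from above) lowers it by 8 mm per radian, anticlockwise raises it
- knob (a point): middle of the ratchet knob, topmost part of the gauge, on the spindle axis: round knurled steel, 24 mm diameter, 132 to 170 mm above the table, does not rise or sink. Turning free it resists with about 0.12 N m; on a clamped strip the ratchet slips at about 0.25 N m, which puts about 15 to 20 N on the strip; most of it stays after letting go
- ratchet (a joint): angle in rad by which the ratchet knob has slipped on the thimble, 0 at the start, grows only when it slips clockwise; the knob's free turning with the thimble does not count. The slip can also be felt: the resistance of the knob doubles and stays level
- tack_box: clear plastic box of tacks, 110 x 80 x 35 mm, bystander
- glue_can: closed can, 72 mm diameter, 100 mm tall, bystander
- awl: awl lying on the table, bystander
- shoe_last: white plastic shoe last, 90 mm tall, bystander
- brush: brush lying on the table, bystander
- home (a point): point of the table below the centre of a strip that is fully home in the channel (50 mm from the spindle axis towards the mouth); same axes as the gauge, +y towards the stop. Channel: 28 mm wide between 5 mm high lips; stop 10 mm high. Its floor is height-adjustable and locked anywhere from 29 to 49 mm above the table: find it by touch. A home strip's tail overhangs the mouth by 45 mm
- thimble_mid (a point): middle of the thicker thimble below the knob, 32 mm diameter, 111 to 129 mm above the table. It bypasses the ratchet: gripped and turned, it would crush the strip, so keep the fingertips above 130 mm
- hammer: cobbler's hammer lying on the table, bystander
Not all that is in view belongs to the job. What is shaped like the strip but blue is not meant. What is shaped like the gauge but orange is not meant.

How it is judged:
By the outcome, as a careful person would: the job done as asked, in the order asked, and still so for the second after the job is handed in, with the robot touching nothing.
It also fails if it takes over 72 s, if anything falls off the work surface, if the arm or the gripper's body presses on something with over 40 N, if the wrist force passes 120 N, or if a joint passes its speed limit or range.

## Working session

There is one attempt and no reset: what is moved stays moved. The work goes in short steps, Python scripts to look and compute and a tool call to move; the robot and the scene stay as the last step left them, time stands still between calls to the robot, and variables do not carry over. Pictures are saved under pics/ and viewed, and the job is handed in when it is done.

Besides the shell and the picture viewer there is one more tool, called after "Emit:" in YAML: its name, and indented under it one key for each argument. servo_tool: Moves the arm, as the interface text tells. Its arguments: {"type":"object","properties":{"series":{"type":"array"},"squeeze":{"type":"number"}},"required":["series"]}

```bash
mkdir -p pics && cat > h.py <<'E'
import numpy as np, cv2
from workcell import arm, eyes, job
def save(name,fn):
    s=arm.read_state(); im=eyes.camera(name); cv2.imwrite('pics/'+fn,im[:,:,::-1]); return s,im
E
python3 - <<'E'
from h import *
s,_=save('scene','scene0.png'); save('side','side0.png'); s2,_=save('wrist','wrist0.png')
for k,v in s2.items(): print(k,np.round(v,4).tolist())
for n in ('scene','side','wrist'): print(n,eyes.get_calibration(n))
E
```

```text
time 0.1
joints [-0.0, 0.3141, -0.048, 1.2102, -0.0, 1.5708]
dq [0.0016, -0.0015, 0.0025, -0.0006, -0.0006, 0.0024]
joint_efforts [0.001, -54.0766, 34.0543, 0.011, 0.0002, -0.0]
eef_pos [0.5995, -0.0, 0.2526]
tcp_rot [[0.0, 1.0, -0.0015], [1.0, -0.0, -0.0], [-0.0, -0.0015, -1.0]]
force [-0.193, -0.1598, -0.4412]
wrist_torque [-0.0124, 0.0075, -0.009]
opening 0.0857
scene {'fx': 420.10782056872523, 'fy': 420.10782056872523, 'cx': 260.38394373964775, 'cy': 187.06807882056964, 'rvec': array([ 1.9353609 ,  1.84575824, -0.53151582]), 'tvec': array([ 0.01084301, -0.41724225,  1.72141206])}
side {'fx': 417.2180945889917, 'fy': 417.2180945889917, 'cx': 257.5467473728877, 'cy': 189.57441532000337, 'rvec': array([ 2.31040569, -0.80697212,  0.28508696]), 'tvec': array([-0.46916372,  0.29939646,  0.9731307 ])}
wrist {'fx': 287.9975080598299, 'fy': 287.9975080598299, 'cx': 257.2492833797541, 'cy': 195.18106967368138, 'hand_eye': array([[-1.17308630e-04, -9.65608542e-01, -2.60000250e-01,
         6.54089733e-02],
       [ 9.99999767e-01, -2.88206239e-04,  6.19175569e-04,
        -9.99489338e-05],
       [-6.72814913e-04, -2.60000117e-01,  9.65608350e-01,
        -1.21853409e-01],
       [ 0.00000000e+00,  0.00000000e+00,  0.00000000e+00,
         1.00000000e+00]])}
```

View pics/scene0.png

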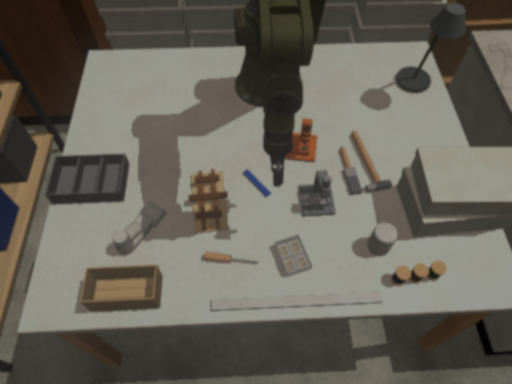

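View pics/side0.png

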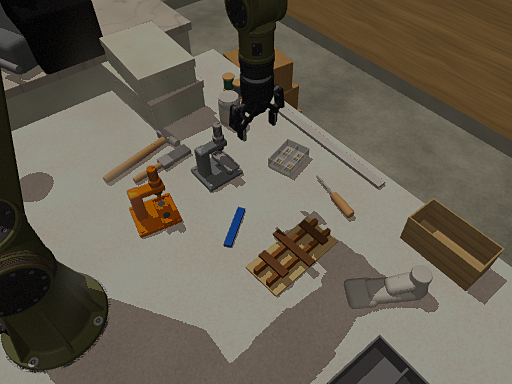

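View pics/wrist0.png

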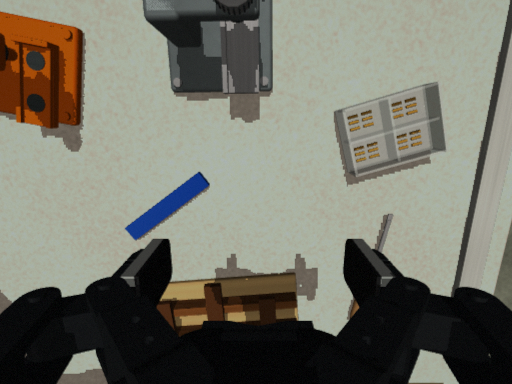

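The scene view shows the rack near (208,200), the grey gauge near (318,195), the orange decoy at (302,145) and the blue decoy at (257,183). Next I'll enlarge the rack and the gauge.

```bash
python3 - <<'E'
import cv2
a=cv2.imread('pics/scene0.png'); b=cv2.imread('pics/side0.png')
cv2.imwrite('pics/scene0_c.png',cv2.resize(a[130:260,170:360],None,fx=4,fy=4,interpolation=cv2.INTER_CUBIC))
cv2.imwrite('pics/side0_c.png',cv2.resize(b[110:310,180:350],None,fx=3,fy=3,interpolation=cv2.INTER_CUBIC))
E
```

```text
(no output)
```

View pics/scene0_c.png

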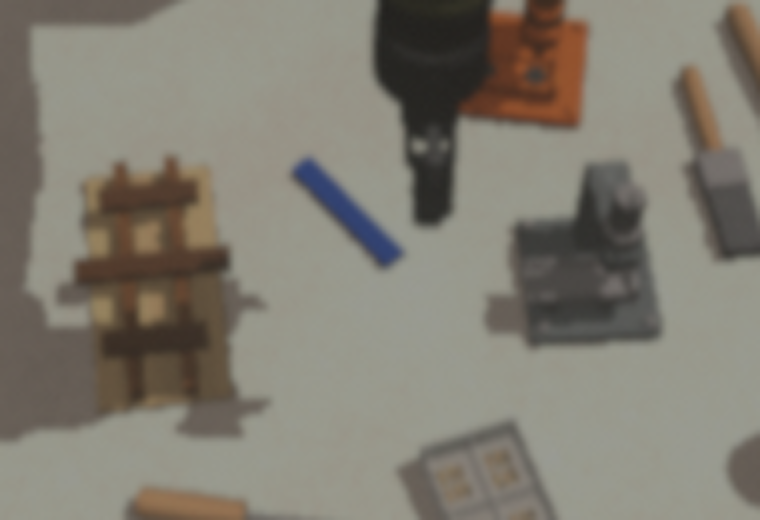

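View pics/side0_c.png

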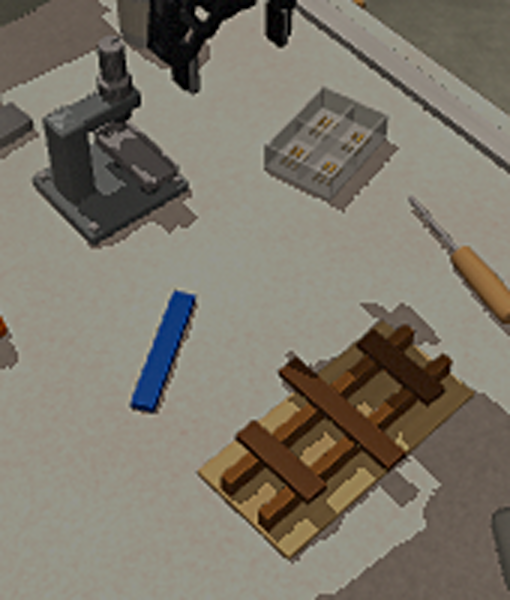

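```bash
cat >> h.py <<'E'
def ray(name,uv,s=None):
    c=eyes.get_calibration(name)
    K=np.array([[c['fx'],0,c['cx']],[0,c['fy'],c['cy']],[0,0,1]])
    d=np.linalg.inv(K)@np.array([uv[0],uv[1],1.0])
    if name=='wrist':
        H=np.array(c['hand_eye']); R=np.array(s['tcp_rot']); p=np.array(s['eef_pos'])
        return p+R@H[:3,3], R@(H[:3,:3]@d)
    R=cv2.Rodrigues(c['rvec'])[0]
    return -R.T@c['tvec'], R.T@d
def onz(name,uv,z,s=None):
    o,d=ray(name,uv,s); return o+d*(z-o[2])/d[2]
def tri(rays):
    A=np.zeros((3,3));b=np.zeros(3)
    for o,d in rays:
        d=d/np.linalg.norm(d);P=np.eye(3)-np.outer(d,d);A+=P;b+=P@o
    x=np.linalg.solve(A,b)
    return x,[float(np.linalg.norm(np.cross(x-o,d/np.linalg.norm(d)))) for o,d in rays]
def proj(name,P,s=None):
    c=eyes.get_calibration(name)
    if name=='wrist':
        H=np.array(c['hand_eye']); R=np.array(s['tcp_rot']); p=np.array(s['eef_pos'])
        pc=H[:3,:3].T@(R.T@(np.array(P)-p)-H[:3,3])
    else:
        pc=cv2.Rodrigues(c['rvec'])[0]@np.array(P)+c['tvec']
    return np.array([c['fx']*pc[0]/pc[2]+c['cx'],c['fy']*pc[1]/pc[2]+c['cy']])
E
python3 - <<'E'
from h import *
np.set_printoptions(precision=4,suppress=True)
sc=lambda u,v:(170+u/4,130+v/4); sd=lambda u,v:(180+u/3,110+v/3)
print('strip ends scene',onz('scene',sc(78,270),.039),onz('scene',sc(228,257),.039))
print('strip ends side',onz('side',sd(290,367),.039),onz('side',sd(395,460),.039))
# knob top scene (627,190); side (110,42)
print('knob',tri([ray('scene',sc(627,192)),ray('side',sd(111,45))]))
print('knob top at .17',onz('scene',sc(627,190),.17),onz('side',sd(111,42),.17))
# mouth
print('mouth scene',onz('scene',sc(526,280),.04),'foot corners',[onz('scene',sc(*p),.014) for p in [(516,225),(532,343),(657,335)]])
E
```

```text
strip ends scene [ 0.5494 -0.2723  0.039 ] [ 0.5424 -0.1489  0.039 ]
strip ends side [ 0.5382 -0.1557  0.039 ] [ 0.5457 -0.2793  0.039 ]
knob (array([0.5802, 0.1589, 0.1697]), [0.0015795276729306954, 0.0015795276729307283])
knob top at .17 [0.5773 0.1605 0.17  ] [0.5827 0.1602 0.17  ]
mouth scene [0.5762 0.0955 0.04  ] foot corners [array([0.5057, 0.0965, 0.014 ]), array([0.621 , 0.0982, 0.014 ]), array([0.6182, 0.2019, 0.014 ])]
```

The long strip is the middle one on the rack, centred near (0.545,-0.213). The gauge axis is near (0.580,0.160), with its +y close to world +y. I'll check the gauge at the top of the wrist image.

```bash
python3 - <<'E'
import cv2
a=cv2.imread('pics/wrist0.png')
cv2.imwrite('pics/wrist0_c.png',cv2.resize(a[0:130,130:300],None,fx=4.5,fy=4.5,interpolation=cv2.INTER_CUBIC))
E
```

```text
(no output)
```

View pics/wrist0_c.png

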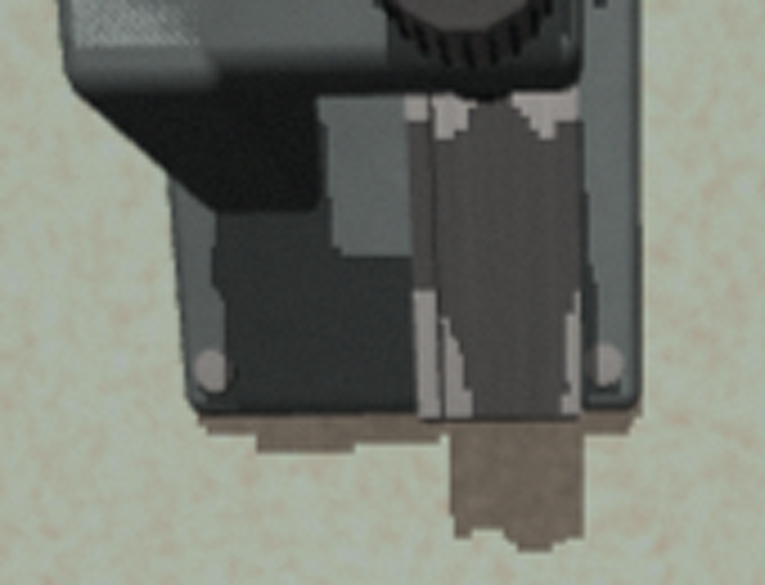

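Emit:
servo_tool:
  series:
    - {"dx":40,"dy":-20,"dz":0}
    - {"dx":80,"dy":-20,"dz":0}
    - {"dx":80,"dy":-20,"dz":0}
    - {"dx":80,"dy":-20,"dz":0}

```text
invalid input at $.series[0]: expected keys claw, dx, dy, dz, turn
```

Emit:
servo_tool:
  series:
    - {"claw":85,"dx":50,"dy":-20,"dz":0,"turn":0}
    - {"claw":85,"dx":90,"dy":-20,"dz":0,"turn":0}
    - {"claw":85,"dx":90,"dy":-20,"dz":0,"turn":0}

```text
time: 0.52
eef_pos: [0.5796, 0.0922, 0.253]
tcp_rot: [[-0.004, 1.0, -0.0], [1.0, 0.004, 0.0], [0.0, -0.0, -1.0]]
force: [-1.0, -1.0, 0.2]
opening: 0.0845
```

```bash
python3 - <<'E'
from h import *
s,im=save('wrist','wrist1.png'); print(s['time'],np.round(s['eef_pos'],4),np.round(s['dq'],3))
cv2.imwrite('pics/wrist1_c.png',cv2.resize(im[0:250,110:330,::-1],None,fx=2.4,fy=2.4,interpolation=cv2.INTER_CUBIC))
import pickle; pickle.dump(s,open('s_w1.pkl','wb'))
E
```

```text
0.525 [0.5796 0.0922 0.253 ] [-0.043  0.    -0.002  0.003 -0.027 -0.023]
```

View pics/wrist1_c.png

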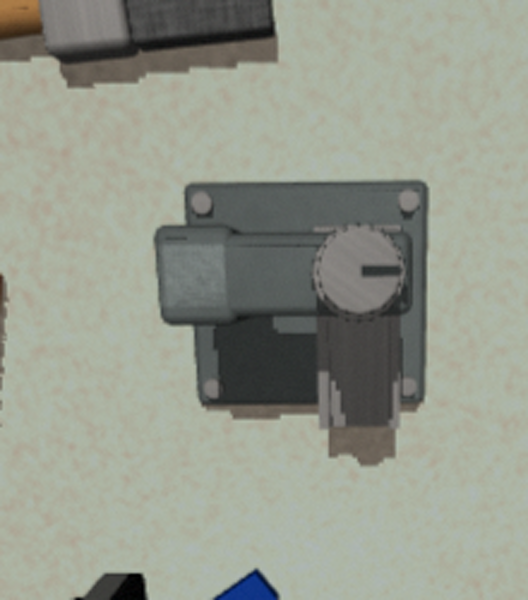

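The wrist view shows the gauge from above. The knob top is centred near crop (360,270), the channel mouth is near crop (365,428), and the foot plate corners are clear. I'll measure these.

```bash
python3 - <<'E'
from h import *
import pickle
np.set_printoptions(precision=4,suppress=True)
s=pickle.load(open('s_w1.pkl','rb')); im=cv2.imread('pics/wrist1.png')
big=cv2.resize(im[0:250,110:330],None,fx=4,fy=4,interpolation=cv2.INTER_CUBIC)
g=cv2.GaussianBlur(cv2.cvtColor(big,cv2.COLOR_BGR2GRAY),(5,5),0)
c=cv2.HoughCircles(g,cv2.HOUGH_GRADIENT,1.5,100,param1=100,param2=40,minRadius=55,maxRadius=95)
print(c)
for k in c[0][:2]:
    uv=(110+(k[0]-1.5)/4,(k[1]-1.5)/4); P=onz('wrist',uv,.170,s); print('knob',uv,P, 'rad', k[2]/4/288*((s['eef_pos'][2]+.12)-.17))
sd=lambda u,v:(110+u/2.4,v/2.4)
for n,p in dict(bl=(203,405),br=(421,404),tl=(186,183),tr=(427,182)).items(): print(n,onz('wrist',sd(*p),.014,s))
for z in (.034,.044,.054):
  print('mouth lips z',z,onz('wrist',sd(318,429),z,s),onz('wrist',sd(400,427),z,s))
E
```

```text
[[[597.75 450.75  68.95]]]
knob (np.float32(259.0625), np.float32(112.3125)) [0.5806 0.1612 0.17  ] rad 0.012151892651640043
bl [0.5002 0.095  0.014 ]
br [0.6152 0.0959 0.014 ]
tl [0.4977 0.2042 0.014 ]
tr [0.615 0.205 0.014]
mouth lips z 0.034 [0.5618 0.0864 0.034 ] [0.603  0.0876 0.034 ]
mouth lips z 0.044 [0.5623 0.0885 0.044 ] [0.6023 0.0897 0.044 ]
mouth lips z 0.054 [0.5628 0.0906 0.054 ] [0.6016 0.0917 0.054 ]
```

```bash
python3 - <<'E'
from h import *
import pickle
np.set_printoptions(precision=4,suppress=True)
s=pickle.load(open('s_w1.pkl','rb'))
s0=dict(eef_pos=[0.5995,0,0.2526],tcp_rot=[[0,1,-.0015],[1,0,0],[0,-.0015,-1]])
a=lambda u,v:(130+u/4.5,v/4.5); b=lambda u,v:(110+u/2.4,v/2.4)
for p,q in (((418,420),(318,429)),((580,416),(400,427))):
    print(tri([ray('wrist',a(*p),s0),ray('wrist',b(*q),s)]))
for p,q in (((198,412),(203,405)),((641,410),(421,404))):
    print('foot',tri([ray('wrist',a(*p),s0),ray('wrist',b(*q),s)]))
E
```

```text
(array([0.5628, 0.0902, 0.052 ]), [0.00010904858332717169, 0.00010904858332745983])
(array([0.6014, 0.0912, 0.052 ]), [0.0003698630684670648, 0.0003698630684670608])
foot (array([0.5006, 0.0951, 0.0142]), [0.00033667246807605317, 0.0003366724680761674])
foot (array([0.6164, 0.0957, 0.0116]), [0.0009534656931380509, 0.0009534656931380821])
```

Emit:
servo_tool:
  series:
    - {"claw":85,"dx":-60,"dy":-5,"dz":0,"turn":0}
    - {"claw":85,"dx":-120,"dy":-10,"dz":0,"turn":0}
    - {"claw":85,"dx":-180,"dy":-15,"dz":0,"turn":0}
    - {"claw":85,"dx":-240,"dy":-25,"dz":0,"turn":0}
    - {"claw":85,"dx":-300,"dy":-35,"dz":0,"turn":0}
    - {"claw":85,"dx":-360,"dy":-35,"dz":0,"turn":0}
    - {"claw":85,"dx":-360,"dy":-35,"dz":0,"turn":0}
    - {"claw":85,"dx":-360,"dy":-35,"dz":0,"turn":0}

```text
time: 1.58
eef_pos: [0.5442, -0.2707, 0.2529]
tcp_rot: [[0.002, 1.0, -0.001], [1.0, -0.002, 0.001], [0.001, -0.001, -1.0]]
force: [-0.3, 0.7, 0.2]
opening: 0.0848
```

```bash
python3 - <<'E'
from h import *
s,im=save('wrist','wrist2.png'); print(s['time'],np.round(s['eef_pos'],4),np.round(s['tcp_rot'],4).tolist(),np.round(s['dq'],3),s['joints'][5])
cv2.imwrite('pics/wrist2_c.png',cv2.resize(im[0:250,130:390,::-1],None,fx=2.4,fy=2.4,interpolation=cv2.INTER_CUBIC))
import pickle; pickle.dump(s,open('s_w2.pkl','wb'))
E
```

```text
1.575 [ 0.5442 -0.2707  0.2529] [[0.0019, 1.0, -0.0008], [1.0, -0.0019, 0.0007], [0.0007, -0.0008, -1.0]] [ 0.035 -0.012 -0.008  0.001  0.001  0.001] 1.1110184397971472
```

View pics/wrist2_c.png

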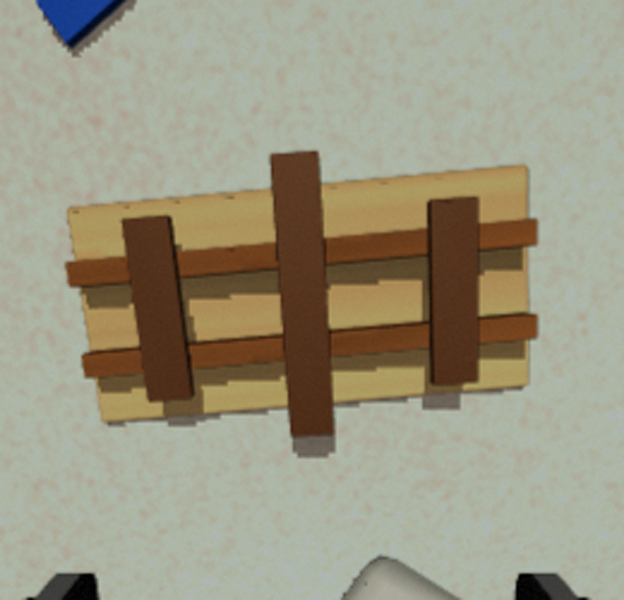

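The strip corners sit at crop (272,155), (318,151), (334,436) and (292,437). The shoe last is at the bottom. I'll measure the strip with a colour mask and check the clearance.

```bash
python3 - <<'E'
from h import *
import pickle
np.set_printoptions(precision=4,suppress=True)
s=pickle.load(open('s_w2.pkl','rb'))
b=lambda u,v:(130+u/2.4,v/2.4)
c=[onz('wrist',b(*p),.039,s) for p in [(272,155),(318,151),(334,436),(292,437)]]
for p in c: print(p)
f=(c[0]+c[1])/2;t=(c[2]+c[3])/2; d=f-t; L=np.linalg.norm(d)
print('front',f,'tail',t,'len',L,'w',np.linalg.norm(c[1]-c[0]),np.linalg.norm(c[2]-c[3]),'yaw from +y (ccw+)',np.arctan2(-d[0],d[1]))
print('centre',(f+t)/2,'grip',t+d/L*.018)
# mask check
im=cv2.imread('pics/wrist2.png'); hsv=cv2.cvtColor(im,cv2.COLOR_BGR2HSV)
m=((hsv[...,2]<95)&(hsv[...,1]>90)&(hsv[...,0]<20)).astype(np.uint8)*255
m[235:]=0
n,l,st,ce=cv2.connectedComponentsWithStats(m)
for i in range(1,n):
    if st[i,4]>400: print(st[i],ce[i],cv2.minAreaRect(np.argwhere(l==i)[:,::-1].astype(np.float32)))
print('last scene', [onz('scene',p,z) for p,z in [((123,240),.05),((123,235),.09),((150,215),.03),((165,206),.02)]])
print('last wrist', [onz('wrist',b(380,558),z,s) for z in (.03,.06,.09)])
E
```

```text
[ 0.5294 -0.15    0.039 ]
[ 0.5501 -0.1484  0.039 ]
[ 0.5584 -0.2789  0.039 ]
[ 0.5375 -0.2794  0.039 ]
front [ 0.5398 -0.1492  0.039 ] tail [ 0.5479 -0.2791  0.039 ] len 0.13019979019878922 w 0.020685395116717114 0.020872673409076795 yaw from +y (ccw+) 0.06288436120200064
centre [ 0.5439 -0.2142  0.039 ] grip [ 0.5468 -0.2612  0.039 ]
[ 163   63  188  119 6535] [259.0528 122.6256] ((257.2059020996094, 122.17647552490234), (184.32705688476562, 116.65962982177734), 14.03624439239502)
[442 227  70   8 537] [477.2086 230.5065] ((476.5, 230.5), (7.0, 69.0), 90.0)
last scene [array([ 0.6996, -0.4676,  0.05  ]), array([ 0.7028, -0.4566,  0.09  ]), array([ 0.6045, -0.3984,  0.03  ]), array([ 0.567 , -0.3547,  0.02  ])]
last wrist [array([ 0.5839, -0.3477,  0.03  ]), array([ 0.5805, -0.3353,  0.06  ]), array([ 0.5771, -0.3229,  0.09  ])]
```

Emit:
servo_tool:
  series:
    - {"claw":45,"dx":9.5,"dy":2.5,"dz":60,"turn":-0.065}
    - {"claw":45,"dx":9.5,"dy":2.5,"dz":120,"turn":-0.065}
    - {"claw":45,"dx":9.5,"dy":2.5,"dz":150,"turn":-0.065}
    - {"claw":45,"dx":9.5,"dy":2.5,"dz":160,"turn":-0.065}
    - {"claw":45,"dx":9.5,"dy":2.5,"dz":160,"turn":-0.065}

```text
time: 2.25
eef_pos: [0.5478, -0.2598, 0.0937]
tcp_rot: [[-0.066, 0.998, 0.0], [0.998, 0.066, -0.0], [-0.0, 0.0, -1.0]]
force: [0.3, 0.4, 0.8]
opening: 0.0445
```

```bash
python3 - <<'E'
from h import *
s,im=save('wrist','wrist3.png'); print(s['time'],np.round(s['eef_pos'],4),np.round(s['tcp_rot'],4).tolist(),s['opening'])
P=np.array([0.5468,-0.2612,.039]); print('grip px',proj('wrist',P,s), 'tail',proj('wrist',[.5479,-.2791,.039],s),'front',proj('wrist',[.5398,-.1492,.039],s))
E
```

```text
2.25 [ 0.5478 -0.2598  0.0937] [[-0.0662, 0.9978, 0.0], [0.9978, 0.0662, -0.0], [-0.0, 0.0, -1.0]] 0.04453668216357792
grip px [255.5085566 223.613418 ] tail [255.42220114 248.82964455] front [255.95164003  32.16696955]
```

View pics/wrist3.png

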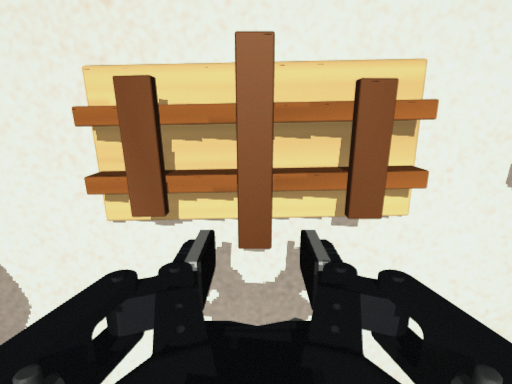

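The strip is centred between the fingers: columns 236–274, tail at row 248 as predicted. Descending to grip.

Emit:
servo_tool:
  series:
    - {"claw":45,"dx":-1,"dy":-0.5,"dz":25,"turn":0}
    - {"claw":45,"dx":-1,"dy":-0.5,"dz":46,"turn":0}
    - {"claw":45,"dx":-1,"dy":-0.5,"dz":55,"turn":0}
    - {"claw":45,"dx":-1,"dy":-0.5,"dz":56,"turn":0}
    - {"claw":15,"dx":-1,"dy":-0.5,"dz":56,"turn":0}
    - {"claw":15,"dx":-1,"dy":-0.5,"dz":56,"turn":0}
    - {"claw":15,"dx":-1,"dy":-0.5,"dz":56,"turn":0}
    - {"claw":15,"dx":-1,"dy":-0.5,"dz":56,"turn":0}
    - {"claw":15,"dx":-1,"dy":-0.5,"dz":56,"turn":0}
  squeeze: 35

```text
time: 3.42
eef_pos: [0.5479, -0.2619, 0.0384]
tcp_rot: [[-0.065, 0.998, 0.002], [0.998, 0.065, -0.001], [-0.001, 0.002, -1.0]]
force: [-0.2, 0.3, 6.8]
opening: 0.0209
```

```bash
python3 - <<'E'
from h import *
s,im=save('wrist','wrist4.png'); print(s['time'],np.round(s['eef_pos'],4),s['opening'],np.round(s['force'],2),np.round(s['wrist_torque'],3))
E
```

```text
3.425 [ 0.5479 -0.2619  0.0384] 0.020945704048757004 [-0.21  0.29  6.85] [0.143 0.007 0.027]
```

View pics/wrist4.png

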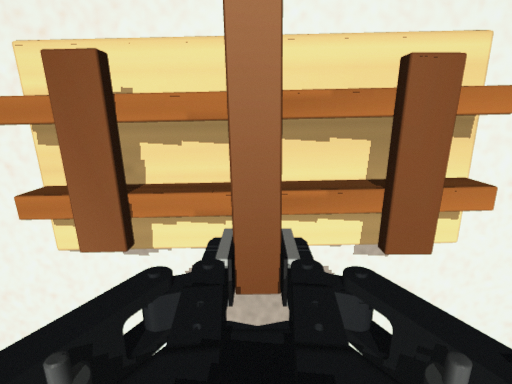

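Gripped, with an opening of 20.9 mm. Now lift straight up and check.

Emit:
servo_tool:
  series:
    - {"claw":15,"dx":0,"dy":0,"dz":-4,"turn":0}
    - {"claw":15,"dx":0,"dy":0,"dz":-12,"turn":0}
    - {"claw":15,"dx":0,"dy":0,"dz":-30,"turn":0}
    - {"claw":15,"dx":0,"dy":0,"dz":-55,"turn":0}
    - {"claw":15,"dx":0,"dy":0,"dz":-72,"turn":0}
    - {"claw":15,"dx":0,"dy":0,"dz":-75,"turn":0}
    - {"claw":15,"dx":0,"dy":0,"dz":-75,"turn":0}

```text
time: 4.35
eef_pos: [0.547, -0.2615, 0.1122]
tcp_rot: [[-0.065, 0.998, -0.0], [0.998, 0.065, -0.0], [-0.0, -0.0, -1.0]]
force: [-0.7, 0.4, -1.2]
opening: 0.0215
```

```bash
python3 - <<'E'
from h import *
s,im=save('wrist','wrist5.png'); print(s['time'],np.round(s['eef_pos'],4),s['opening'],np.round(s['force'],2),np.round(s['wrist_torque'],3),s['joints'][5])
_,im2=save('side','side5.png')
cv2.imwrite('pics/side5_c.png',cv2.resize(im2[130:330,180:380,::-1],None,fx=3,fy=3,interpolation=cv2.INTER_CUBIC))
E
```

```text
4.35 [ 0.547  -0.2615  0.1122] 0.02151769316875179 [-0.67  0.35 -1.23] [-0.067 -0.006  0.029] 1.0598256025694623
```

View pics/wrist5.png

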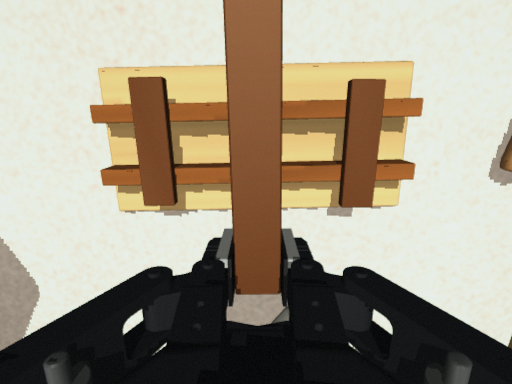

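View pics/side5_c.png

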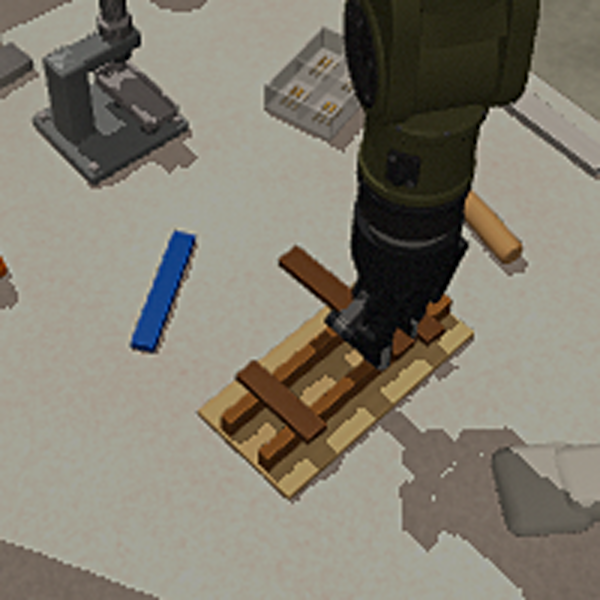

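Emit:
servo_tool:
  series:
    - {"claw":15,"dx":20,"dy":4,"dz":0,"turn":0.01}
    - {"claw":15,"dx":60,"dy":12,"dz":0,"turn":0.02}
    - {"claw":15,"dx":105,"dy":21,"dz":0,"turn":0.03}
    - {"claw":15,"dx":150,"dy":30,"dz":0,"turn":0.04}
    - {"claw":15,"dx":195,"dy":39,"dz":0,"turn":0.05}
    - {"claw":15,"dx":230,"dy":47,"dz":0,"turn":0.06}
    - {"claw":15,"dx":250,"dy":51,"dz":0,"turn":0.06}
    - {"claw":15,"dx":257,"dy":52.5,"dz":0,"turn":0.06}
    - {"claw":15,"dx":257,"dy":52.5,"dz":0,"turn":0.06}
    - {"claw":15,"dx":257,"dy":52.5,"dz":0,"turn":0.06}

```text
time: 5.7
eef_pos: [0.5826, -0.0028, 0.1122]
tcp_rot: [[-0.004, 1.0, -0.0], [1.0, 0.004, -0.0], [-0.0, -0.0, -1.0]]
force: [-0.5, -0.2, -0.4]
opening: 0.0209
```

```bash
python3 - <<'E'
from h import *
import pickle
s,im=save('wrist','wrist6.png'); print(s['time'],np.round(s['eef_pos'],4),np.round(s['tcp_rot'],4).tolist(),s['opening'],np.round(s['force'],2),np.round(s['wrist_torque'],3),s['joints'][5])
pickle.dump(s,open('s_w6.pkl','wb'))
E
```

```text
5.7 [ 0.5826 -0.0028  0.1122] [[-0.0037, 1.0, -0.0002], [1.0, 0.0037, -0.0004], [-0.0004, -0.0002, -1.0]] 0.020903134444394084 [-0.54 -0.18 -0.41] [0.008 0.018 0.03 ] 1.5625845535038838
```

View pics/wrist6.png

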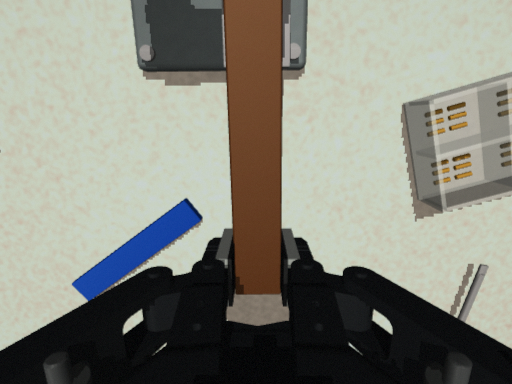

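```bash
python3 - <<'E'
from h import *
import pickle
np.set_printoptions(precision=4,suppress=True)
s=pickle.load(open('s_w6.pkl','rb')); im=cv2.imread('pics/wrist6.png')
hsv=cv2.cvtColor(im,cv2.COLOR_BGR2HSV)
m=((hsv[...,0]<20)&(hsv[...,1]>110)).astype(np.uint8)
L=[];R=[]
for v in range(3,225,3):
    xs=np.where(m[v,200:310])[0]
    if len(xs)>30: L.append((200+xs.min()-.5,v)); R.append((200+xs.max()+.5,v))
z=s['eef_pos'][2]+.0006
for n,E in (('L',L),('R',R)):
    W=np.array([onz('wrist',p,z,s)[:2] for p in E])
    k=np.polyfit(W[:,1],W[:,0],1); print(n,len(E),'dx/dy',k[0],'x at tcp y',np.polyval(k,s['eef_pos'][1]),'x at y=.1',np.polyval(k,.1), 'res',np.std(W[:,0]-np.polyval(k,W[:,1])))
print('tail',onz('wrist',(258,293.5),z,s), 'dist',s['eef_pos'][1]-onz('wrist',(258,293.5),z,s)[1])
# gauge from wrist1: foot edges by line fit
s1=pickle.load(open('s_w1.pkl','rb')); im1=cv2.imread('pics/wrist1.png'); g=cv2.GaussianBlur(cv2.cvtColor(im1,cv2.COLOR_BGR2GRAY),(3,3),0).astype(float)
# right edge of foot cols ~283-292 rows 85-160
def vedge(rows,c0,c1):
    out=[]
    for v in rows:
        d=np.gradient(g[v,c0:c1]); i=np.argmax(np.abs(d)); i=min(max(i,1),len(d)-2); a,b,c=np.abs(d[i-1:i+2]); out.append((c0+i+.5*(a-c)/(a-2*b+c+1e-9),v))
    return out
def hedge(cols,r0,r1):
    out=[]
    for u in cols:
        d=np.gradient(g[r0:r1,u]); i=np.argmax(np.abs(d)); i=min(max(i,1),len(d)-2); a,b,c=np.abs(d[i-1:i+2]); out.append((u,r0+i+.5*(a-c)/(a-2*b+c+1e-9)))
    return out
E=vedge(range(82,160,2),280,296); W=np.array([onz('wrist',p,.014,s1)[:2] for p in E]); k=np.polyfit(W[:,1],W[:,0],1); r=W[:,0]-np.polyval(k,W[:,1]); print('right edge dx/dy',k[0],'x',W[:,0].mean(),np.std(r))
E=hedge(range(195,280,2),72,82); W=np.array([onz('wrist',p,.014,s1)[:2] for p in E]); k=np.polyfit(W[:,0],W[:,1],1); r=W[:,1]-np.polyval(k,W[:,0]); print('far edge dy/dx',k[0],'y',W[:,1].mean(),np.std(r))
E=hedge(list(range(200,240,2))+list(range(278,283,2)),164,174); W=np.array([onz('wrist',p,.014,s1)[:2] for p in E]); k=np.polyfit(W[:,0],W[:,1],1); r=W[:,1]-np.polyval(k,W[:,0]); print('near edge dy/dx',k[0],'y',W[:,1].mean(),np.std(r))
E
```

```text
L 74 dx/dy -0.020879470530067862 x at tcp y 0.5718396006807747 x at y=.1 0.5696939348411156 res 0.00011873656327165563
R 74 dx/dy -0.01801654377308179 x at tcp y 0.593203199783525 x at y=.1 0.5913517408364719 res 0.00010140891150846516
tail [ 0.583  -0.0189  0.1128] dist 0.016132811950919118
right edge dx/dy -0.015172767540816198 x 0.6159023421195675 0.00013092353065872345
far edge dy/dx 0.012544344677411477 y 0.20556416725350737 5.1491301785887925e-05
near edge dy/dx -0.0362479121020144 y 0.09355504940666713 0.0021450547050248132
```

Emit:
servo_tool:
  series:
    - {"claw":15,"dx":10,"dy":0.5,"dz":5,"turn":0.006}
    - {"claw":15,"dx":15,"dy":0.5,"dz":20,"turn":0.006}
    - {"claw":15,"dx":15,"dy":0.5,"dz":35,"turn":0.006}
    - {"claw":15,"dx":15,"dy":0.5,"dz":44,"turn":0.006}
    - {"claw":15,"dx":15,"dy":0.5,"dz":44,"turn":0.006}
    - {"claw":15,"dx":15,"dy":0.5,"dz":44,"turn":0.006}

```text
time: 6.5
eef_pos: [0.5834, 0.0133, 0.0685]
tcp_rot: [[0.001, 1.0, 0.0], [1.0, -0.001, -0.0], [-0.0, 0.0, -1.0]]
force: [0.2, 0.1, -0.5]
opening: 0.0212
```

```bash
python3 - <<'E'
from h import *
import pickle
s,im=save('wrist','wrist7.png'); print(s['time'],np.round(s['eef_pos'],4),np.round(s['tcp_rot'],4).tolist(),np.round(s['force'],2),np.round(s['wrist_torque'],3))
_,im2=save('side','side7.png')
a=cv2.resize(im[0:130,190:330,::-1],None,fx=2.8,fy=2.8,interpolation=cv2.INTER_CUBIC)
b=cv2.resize(im2[110:230,170:300,::-1],None,fx=3,fy=3,interpolation=cv2.INTER_CUBIC)
cv2.imwrite('pics/c7.png',np.hstack([a[:360],b[:360]]))
E
```

```text
6.5 [0.5834 0.0133 0.0685] [[0.0011, 1.0, 0.0002], [1.0, -0.0011, -0.0], [-0.0, 0.0002, -1.0]] [ 0.25  0.06 -0.53] [-0.041 -0.018  0.048]
```

View pics/c7.png

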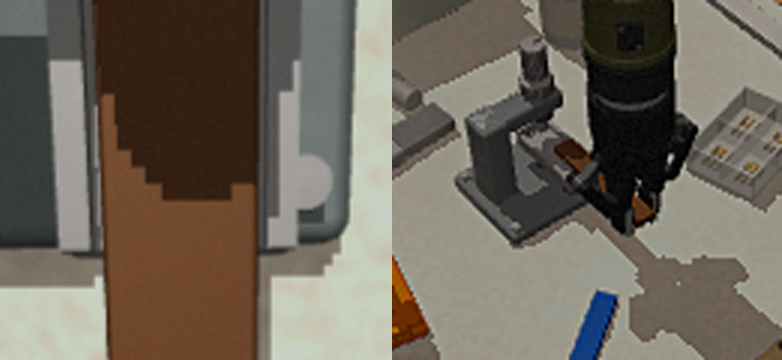

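The strip sits centred between the lips at the mouth. Lowering by feel.

Emit:
servo_tool:
  series:
    - {"claw":15,"dx":0,"dy":0,"dz":4,"turn":0}
    - {"claw":15,"dx":0,"dy":0,"dz":7,"turn":0}
    - {"claw":15,"dx":0,"dy":0,"dz":8,"turn":0}
    - {"claw":15,"dx":0,"dy":0,"dz":8.5,"turn":0}
    - {"claw":15,"dx":0,"dy":0,"dz":9,"turn":0}

```text
time: 7.22
eef_pos: [0.5832, 0.0134, 0.0593]
tcp_rot: [[0.001, 1.0, 0.0], [1.0, -0.001, -0.0], [-0.0, 0.0, -1.0]]
force: [0.0, 1.0, -0.5]
opening: 0.0212
```

```bash
cat > st.py <<'E'
from h import *
s=arm.read_state(); print(round(s['time'],2),np.round(s['eef_pos'],4),np.round(s['force'],2),np.round(s['wrist_torque'],3),'op',round(s['opening']*1000,2),'j6',round(s['joints'][5],3))
E
python3 st.py
```

```text
7.22 [0.5832 0.0134 0.0593] [ 0.03  1.01 -0.53] [-0.017 -0.01  -0.   ] op 21.25 j6 1.595
```

Emit:
servo_tool:
  series:
    - {"claw":15,"dx":0,"dy":0,"dz":0.6,"turn":0}
    - {"claw":15,"dx":0,"dy":0,"dz":1.2,"turn":0}
    - {"claw":15,"dx":0,"dy":0,"dz":1.8,"turn":0}

```text
time: 7.6
eef_pos: [0.5832, 0.0133, 0.0575]
tcp_rot: [[0.001, 1.0, 0.0], [1.0, -0.001, -0.0], [-0.0, 0.0, -1.0]]
force: [-0.1, -0.1, -0.3]
opening: 0.0209
```

```bash
python3 st.py
```

```text
7.6 [0.5832 0.0133 0.0575] [-0.06 -0.1  -0.29] [-0.014  0.009 -0.018] op 20.86 j6 1.595
```

Emit:
servo_tool:
  series:
    - {"claw":15,"dx":0,"dy":0,"dz":0.5,"turn":0}
    - {"claw":15,"dx":0,"dy":0,"dz":1.0,"turn":0}
    - {"claw":15,"dx":0,"dy":0,"dz":1.5,"turn":0}

```text
time: 7.98
eef_pos: [0.5832, 0.0133, 0.056]
tcp_rot: [[0.001, 1.0, 0.0], [1.0, -0.001, 0.0], [0.0, 0.0, -1.0]]
force: [-0.3, 0.1, -0.7]
opening: 0.0213
```

```bash
python3 st.py
```

```text
7.97 [0.5832 0.0133 0.056 ] [-0.28  0.12 -0.71] [-0.058  0.052  0.007] op 21.25 j6 1.595
```

Emit:
servo_tool:
  series:
    - {"claw":15,"dx":0,"dy":0,"dz":0.5,"turn":0}
    - {"claw":15,"dx":0,"dy":0,"dz":1.0,"turn":0}
    - {"claw":15,"dx":0,"dy":0,"dz":1.5,"turn":0}

```text
time: 8.35
eef_pos: [0.5833, 0.0133, 0.0547]
tcp_rot: [[0.001, 1.0, 0.0], [1.0, -0.001, -0.0], [-0.0, 0.0, -1.0]]
force: [-0.4, -1.1, 3.1]
opening: 0.021
```

```bash
python3 st.py
```

```text
8.35 [0.5833 0.0133 0.0547] [-0.35 -1.08  3.09] [-0.015  0.153  0.068] op 21.04 j6 1.595
```

```bash
python3 - <<'E'
from h import *
for n in ('wrist','side'):
    s,im=save(n,n+'8.png'); print(round(s['time'],3),np.round(s['eef_pos'],4),np.round(s['force'],2),np.round(s['wrist_torque'],3))
    if n=='wrist': a=cv2.resize(im[0:130,190:330,::-1],None,fx=2.8,fy=2.8,interpolation=cv2.INTER_CUBIC)
    else: b=cv2.resize(im[110:230,170:300,::-1],None,fx=3,fy=3,interpolation=cv2.INTER_CUBIC)
s=arm.read_state();print(round(s['time'],3),np.round(s['eef_pos'],4),np.round(s['force'],2),np.round(s['wrist_torque'],3))
cv2.imwrite('pics/c8.png',np.hstack([a[:360],b[:360]]))
E
```

```text
8.35 [0.5833 0.0133 0.0547] [-0.35 -1.08  3.09] [-0.015  0.153  0.068]
8.4 [0.5833 0.0133 0.0546] [ 0.06 -0.86  2.92] [0.038 0.109 0.069]
8.45 [0.5833 0.0133 0.0546] [-0.53 -1.21  3.17] [0.034 0.142 0.055]
```

View pics/c8.png

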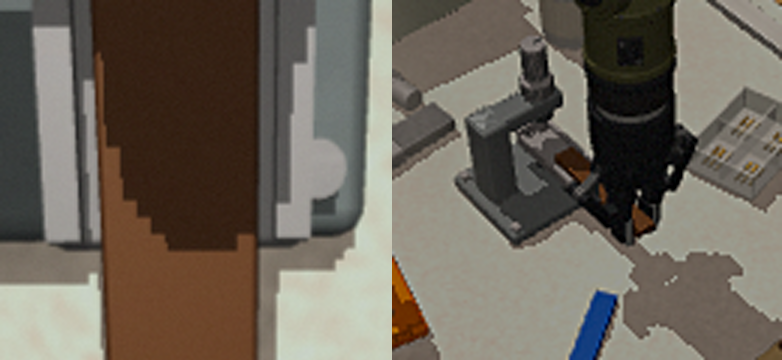

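Contact is at about 3 N, with the strip underside near 46 mm, which agrees with the camera's floor estimate of about 47 mm. I'll ease up slightly and slide in.

Emit:
servo_tool:
  series:
    - {"claw":15,"dx":0,"dy":0,"dz":-0.3,"turn":0}
    - {"claw":15,"dx":3,"dy":0,"dz":-0.3,"turn":0}
    - {"claw":15,"dx":7,"dy":-0.1,"dz":-0.3,"turn":0}
    - {"claw":15,"dx":12,"dy":-0.1,"dz":-0.3,"turn":0}
    - {"claw":15,"dx":17,"dy":-0.2,"dz":-0.3,"turn":0}
    - {"claw":15,"dx":21,"dy":-0.2,"dz":-0.3,"turn":0}
    - {"claw":15,"dx":24,"dy":-0.2,"dz":-0.3,"turn":0}

```text
time: 9.32
eef_pos: [0.5831, 0.0376, 0.055]
tcp_rot: [[0.001, 1.0, 0.0], [1.0, -0.001, -0.0], [-0.0, 0.0, -1.0]]
force: [-0.0, -2.7, 4.1]
opening: 0.0214
```

```bash
python3 st.py
```

```text
9.32 [0.5831 0.0376 0.055 ] [-0.04 -2.7   4.06] [-0.348  0.002 -0.01 ] op 21.4 j6 1.636
```

Emit:
servo_tool:
  series:
    - {"claw":15,"dx":0,"dy":0,"dz":-0.4,"turn":0}
    - {"claw":15,"dx":4,"dy":0,"dz":-0.4,"turn":0}
    - {"claw":15,"dx":8,"dy":-0.1,"dz":-0.4,"turn":0}
    - {"claw":15,"dx":12,"dy":-0.1,"dz":-0.4,"turn":0}
    - {"claw":15,"dx":16,"dy":-0.1,"dz":-0.4,"turn":0}
    - {"claw":15,"dx":19,"dy":-0.1,"dz":-0.4,"turn":0}

```text
time: 10.07
eef_pos: [0.5831, 0.0565, 0.0553]
tcp_rot: [[0.001, 1.0, 0.0], [1.0, -0.001, -0.0], [-0.0, 0.0, -1.0]]
force: [0.6, -3.8, 5.7]
opening: 0.0209
```

```bash
python3 st.py
```

```text
10.07 [0.5831 0.0565 0.0553] [ 0.6  -3.77  5.69] [-0.486 -0.036  0.008] op 20.91 j6 1.669
```

Upward force is growing as the contact nears the mouth edge, so the strip is held slightly tail-down. I'll ease up another 0.5 mm and carry on slowly to the stop.

Emit:
servo_tool:
  series:
    - {"claw":15,"dx":0,"dy":0,"dz":-0.5,"turn":0}
    - {"claw":15,"dx":1,"dy":0,"dz":-0.5,"turn":0}
    - {"claw":15,"dx":2,"dy":0,"dz":-0.5,"turn":0}

```text
time: 10.45
eef_pos: [0.5828, 0.0583, 0.0556]
tcp_rot: [[0.001, 1.0, -0.0], [1.0, -0.001, -0.0], [-0.0, -0.0, -1.0]]
force: [0.1, -2.0, 3.2]
opening: 0.0212
```

```bash
python3 - <<'E'
from h import *
s,im=save('wrist','wrist9.png')
print(round(s['time'],2),np.round(s['eef_pos'],4),np.round(s['force'],2),np.round(s['wrist_torque'],3))
s2,im2=save('side','side9.png')
print(np.round(s2['eef_pos'],4),np.round(s2['force'],2))
cv2.imwrite('pics/side9_c.png',cv2.resize(im2[110:230,180:310,::-1],None,fx=5,fy=5,interpolation=cv2.INTER_CUBIC))
E
```

```text
10.45 [0.5828 0.0583 0.0556] [ 0.09 -2.02  3.22] [-0.343  0.005  0.006]
[0.5828 0.0584 0.0556] [-0.53 -1.93  3.05]
```

View pics/wrist9.png

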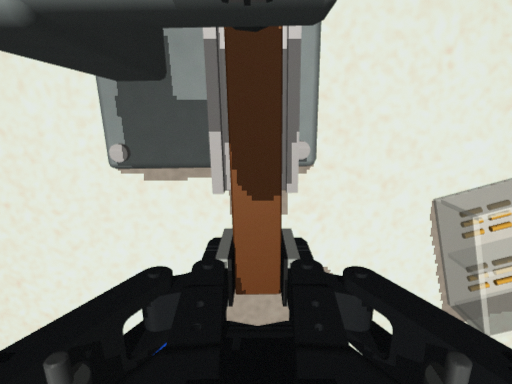

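View pics/side9_c.png

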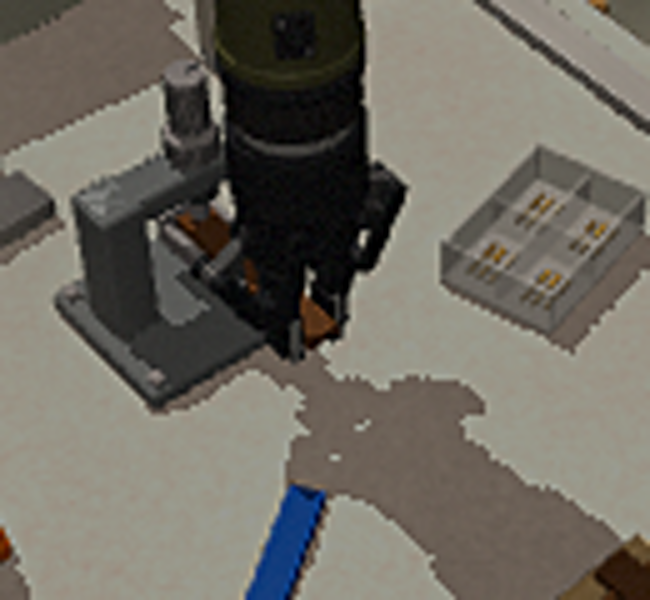

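Emit:
servo_tool:
  series:
    - {"claw":15,"dx":0.5,"dy":0,"dz":-0.3,"turn":0}
    - {"claw":15,"dx":1.2,"dy":0,"dz":-0.3,"turn":0}
    - {"claw":15,"dx":2,"dy":0,"dz":-0.3,"turn":0}

```text
time: 10.92
eef_pos: [0.5827, 0.0604, 0.0558]
tcp_rot: [[0.001, 1.0, -0.001], [1.0, -0.001, 0.0], [0.0, -0.001, -1.0]]
force: [0.7, -0.9, 0.8]
opening: 0.021
```

```bash
python3 st.py
```

```text
10.93 [0.5827 0.0604 0.0558] [ 0.74 -0.94  0.83] [-0.165  0.038 -0.01 ] op 21.0 j6 1.675
```

Emit:
servo_tool:
  series:
    - {"claw":15,"dx":0.6,"dy":0,"dz":0,"turn":0}
    - {"claw":15,"dx":1.2,"dy":0,"dz":0,"turn":0}
    - {"claw":15,"dx":1.8,"dy":0,"dz":0,"turn":0}

```text
time: 11.3
eef_pos: [0.5828, 0.0622, 0.0559]
tcp_rot: [[0.001, 1.0, -0.0], [1.0, -0.001, 0.0], [0.0, -0.0, -1.0]]
force: [-0.1, -0.1, 0.4]
opening: 0.0214
```

```bash
python3 st.py
```

```text
11.3 [0.5828 0.0622 0.0559] [-0.07 -0.06  0.39] [-0.072 -0.016 -0.039] op 21.41 j6 1.678
```

Emit:
servo_tool:
  series:
    - {"claw":15,"dx":0.5,"dy":0,"dz":0,"turn":0}
    - {"claw":15,"dx":1.0,"dy":0,"dz":0,"turn":0}

```text
time: 11.55
eef_pos: [0.5828, 0.0626, 0.0559]
tcp_rot: [[0.001, 1.0, -0.0], [1.0, -0.001, -0.001], [-0.001, -0.0, -1.0]]
force: [0.4, -3.8, 1.2]
opening: 0.0212
```

```bash
python3 st.py
```

```text
11.55 [0.5828 0.0626 0.0559] [ 0.43 -3.76  1.24] [-0.81   0.048  0.031] op 21.18 j6 1.68
```

The stop was felt at TCP y = 0.0626 (predicted 0.0623) with 3.8 N. Releasing now.

Emit:
servo_tool:
  series:
    - {"claw":25,"dx":0.7,"dy":0,"dz":0,"turn":0}
    - {"claw":40,"dx":0.7,"dy":0,"dz":0,"turn":0}
    - {"claw":45,"dx":0.7,"dy":0,"dz":0,"turn":0}
    - {"claw":45,"dx":0,"dy":0,"dz":0,"turn":0}

```text
time: 12.05
eef_pos: [0.583, 0.0633, 0.056]
tcp_rot: [[0.001, 1.0, 0.0], [1.0, -0.001, 0.0], [0.0, 0.0, -1.0]]
force: [0.4, 0.5, -0.6]
opening: 0.0449
```

```bash
python3 - <<'E'
from h import *
import pickle
s,im=save('wrist','wrist10.png'); pickle.dump(s,open('s_w10.pkl','wb'))
print(round(s['time'],2),np.round(s['eef_pos'],4),np.round(s['force'],2),np.round(s['wrist_torque'],3),s['opening'])
E
```

```text
12.05 [0.583  0.0633 0.056 ] [ 0.37  0.5  -0.55] [ 0.011 -0.019 -0.014] 0.04492169664392215
```

View pics/wrist10.png

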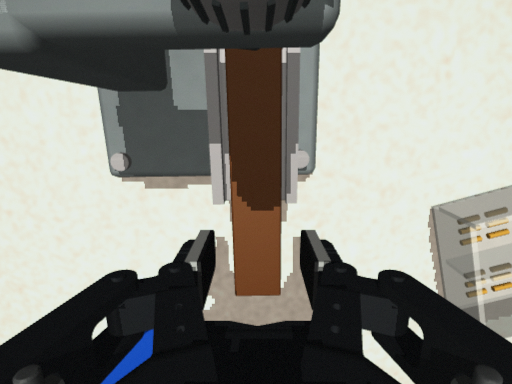

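The strip is released and lies centred, tail at row 295. Now rise, and move to hover over the knob with the wrist pre-turned anticlockwise.

Emit:
servo_tool:
  series:
    - {"claw":45,"dx":0,"dy":0,"dz":-20,"turn":0}
    - {"claw":45,"dx":0,"dy":0,"dz":-80,"turn":0}
    - {"claw":45,"dx":0,"dy":0,"dz":-140,"turn":-0.15}
    - {"claw":45,"dx":25,"dy":0,"dz":-160,"turn":-0.33}
    - {"claw":45,"dx":65,"dy":-1,"dz":-160,"turn":-0.51}
    - {"claw":45,"dx":92,"dy":-2,"dz":-160,"turn":-0.69}
    - {"claw":45,"dx":98,"dy":-2,"dz":-160,"turn":-0.87}
    - {"claw":45,"dx":98,"dy":-2,"dz":-160,"turn":-1.05}
    - {"claw":45,"dx":98,"dy":-2,"dz":-160,"turn":-1.23}
    - {"claw":45,"dx":98,"dy":-2,"dz":-160,"turn":-1.4}
    - {"claw":45,"dx":98,"dy":-2,"dz":-160,"turn":-1.5}
    - {"claw":45,"dx":98,"dy":-2,"dz":-160,"turn":-1.5}

```text
time: 13.6
eef_pos: [0.581, 0.1611, 0.2159]
tcp_rot: [[-0.997, 0.073, -0.0], [0.073, 0.997, 0.0], [0.0, 0.0, -1.0]]
force: [0.1, -0.6, 0.1]
opening: 0.0443
```

```bash
python3 - <<'E'
from h import *
import pickle
s,im=save('wrist','wrist11.png'); pickle.dump(s,open('s_w11.pkl','wb'))
print(round(s['time'],2),np.round(s['eef_pos'],4),np.round(s['tcp_rot'],4).tolist(),np.round(s['dq'],3),s['opening'],s['joints'][5])
_,im2=save('side','side11.png')
cv2.imwrite('pics/side11_c.png',cv2.resize(im2[110:230,180:310,::-1],None,fx=5,fy=5,interpolation=cv2.INTER_CUBIC))
E
```

```text
13.6 [0.581  0.1611 0.2159] [[-0.9973, 0.0729, -0.0002], [0.0729, 0.9973, 0.0], [0.0002, 0.0, -1.0]] [ 0.    -0.001  0.     0.002 -0.001  0.035] 0.04430516872593566 0.3434333573891215
```

View pics/wrist11.png

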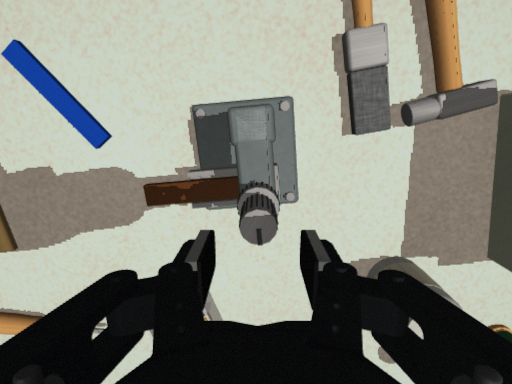

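View pics/side11_c.png

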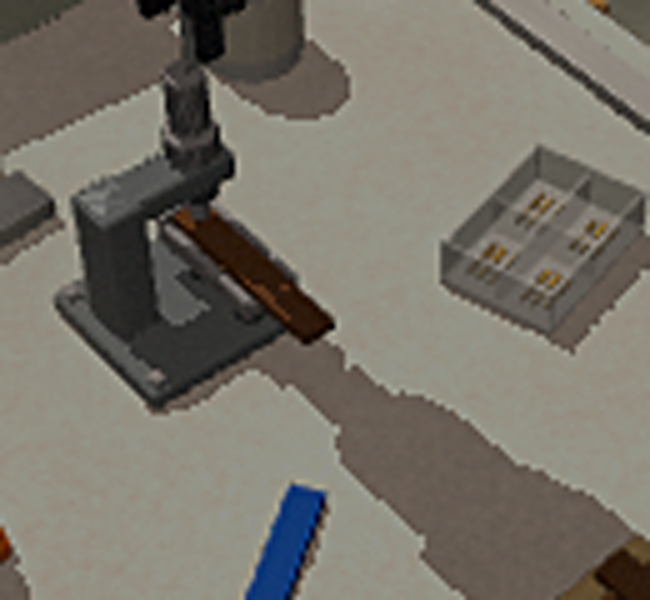

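The wrist view shows the knob top around (258,226), centred between the fingers, with the strip tail end near column 146. Measuring both.

```bash
python3 - <<'E'
from h import *
import pickle
np.set_printoptions(precision=4,suppress=True)
s=pickle.load(open('s_w11.pkl','rb')); im=cv2.imread('pics/wrist11.png')
big=cv2.resize(im[170:260,210:310],None,fx=6,fy=6,interpolation=cv2.INTER_CUBIC)
cv2.imwrite('pics/knob11.png',big)
tb=cv2.resize(im[160:230,130:210],None,fx=6,fy=6,interpolation=cv2.INTER_CUBIC); cv2.imwrite('pics/tail11.png',tb)
hsv=cv2.cvtColor(im,cv2.COLOR_BGR2HSV); m=((hsv[...,0]<20)&(hsv[...,1]>110)&(hsv[...,2]<150)).astype(np.uint8); m[:170]=0;m[215:]=0;m[:,:135]=0;m[:,240:]=0
n,l,st,ce=cv2.connectedComponentsWithStats(m); i=1+np.argmax(st[1:,4]); print(st[i])
c,h=cv2.findContours((l==i).astype(np.uint8),cv2.RETR_EXTERNAL,cv2.CHAIN_APPROX_NONE); print(cv2.boxPoints(cv2.minAreaRect(c[0])))
xs=[np.where(l[v]==i)[0].min()-.5 for v in range(188,205)]; print('tail cols',np.median(xs))
t=onz('wrist',(np.median(xs),196),.0555,s); print('tail',t,'gauge y of tail', (t[1]-.1612)*1000)
print('knob top expected px',proj('wrist',[.5806,.1612,.17],s))
for c in [(258,226)]: print(onz('wrist',c,.17,s))
E
```

```text
[ 144  176   96   30 2018]
[[143.4822 184.045 ]
 [237.5103 175.8687]
 [239.4165 197.7899]
 [145.3884 205.9662]]
tail cols 145.5
tail [0.5839 0.0468 0.0555] gauge y of tail -114.3677546076129
knob top expected px [257.8694 226.4631]
[0.5803 0.1613 0.17  ]
```

View pics/knob11.png

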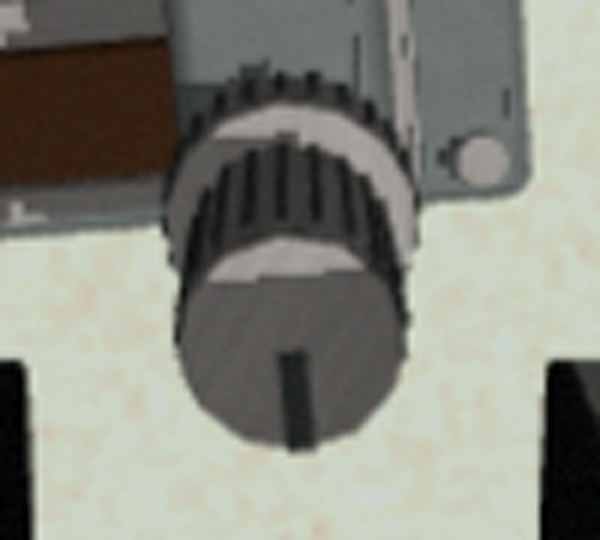

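View pics/tail11.png

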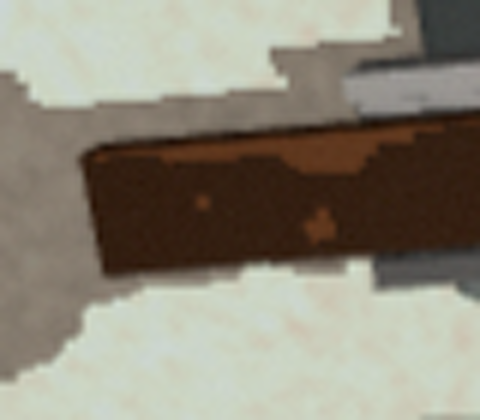

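The strip tail reads gauge y = -114.4 mm (home is -115), and the knob is centred to within about 0.5 mm. Descend and grip the knob with the tips near 140 mm.

Emit:
servo_tool:
  series:
    - {"claw":45,"dx":0,"dy":0.4,"dz":20,"turn":0}
    - {"claw":45,"dx":0,"dy":0.4,"dz":42,"turn":0}
    - {"claw":45,"dx":0,"dy":0.4,"dz":52,"turn":0}
    - {"claw":45,"dx":0,"dy":0.4,"dz":54,"turn":0}
    - {"claw":30,"dx":0,"dy":0.4,"dz":54,"turn":0}
    - {"claw":28,"dx":0,"dy":0.4,"dz":54,"turn":0}

```text
time: 14.45
eef_pos: [0.5816, 0.1617, 0.1629]
tcp_rot: [[-0.997, 0.072, 0.001], [0.072, 0.997, 0.0], [-0.001, 0.0, -1.0]]
force: [-0.2, -0.8, -0.6]
opening: 0.0281
```

```bash
python3 - <<'E'
from h import *
s,im=save('wrist','wrist12.png')
print(round(s['time'],2),np.round(s['eef_pos'],4),np.round(s['force'],2),np.round(s['wrist_torque'],3),s['opening'],s['joints'][5])
_,im2=save('side','side12.png')
cv2.imwrite('pics/side12_c.png',cv2.resize(im2[100:200,170:300,::-1],None,fx=5,fy=5,interpolation=cv2.INTER_CUBIC))
E
```

```text
14.45 [0.5816 0.1617 0.1629] [-0.24 -0.78 -0.61] [ 0.037  0.033 -0.065] 0.028117144063003495 0.3430925642298215
```

View pics/wrist12.png

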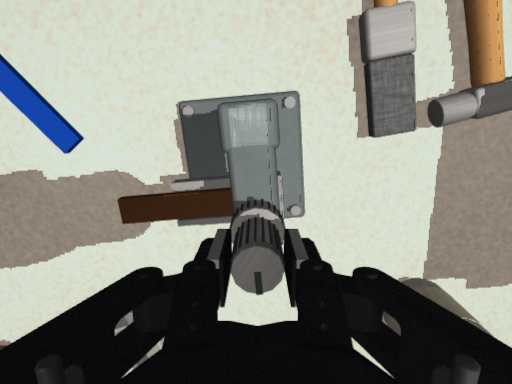

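View pics/side12_c.png

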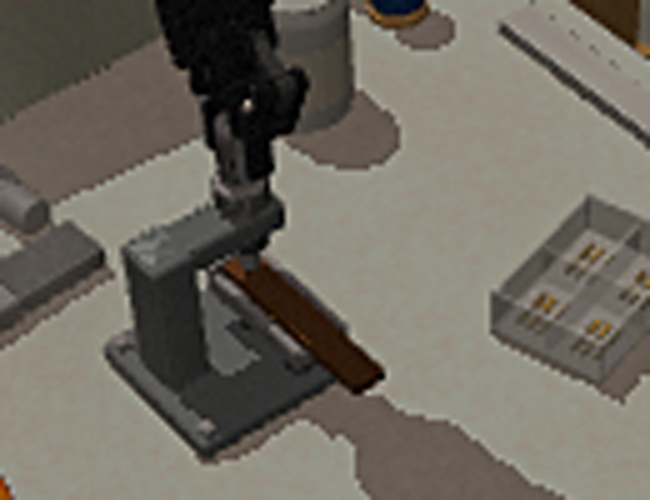

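The knob is centred between the pads with equal gaps and clear of the thimble. Close on it.

Emit:
servo_tool:
  series:
    - {"claw":20,"dx":0,"dy":0,"dz":0,"turn":0}
    - {"claw":15,"dx":0,"dy":0,"dz":0,"turn":0}
    - {"claw":15,"dx":0,"dy":0,"dz":0,"turn":0}
    - {"claw":15,"dx":0,"dy":0,"dz":0,"turn":0}
  squeeze: 80

```text
time: 15.05
eef_pos: [0.5814, 0.1616, 0.1628]
tcp_rot: [[-0.997, 0.072, 0.001], [0.072, 0.997, 0.0], [-0.001, 0.0, -1.0]]
force: [-1.0, -0.4, 6.3]
opening: 0.022
```

```bash
python3 st.py
```

```text
15.05 [0.5814 0.1616 0.1628] [-1.02 -0.38  6.31] [-0.136  0.252  0.071] op 21.98 j6 0.343
```

Emit:
servo_tool:
  series:
    - {"claw":15,"dx":0,"dy":0,"dz":-0.3,"turn":0.06}
    - {"claw":15,"dx":0,"dy":0,"dz":-0.3,"turn":0.14}
    - {"claw":15,"dx":0,"dy":0,"dz":-0.3,"turn":0.22}
    - {"claw":15,"dx":0,"dy":0,"dz":-0.3,"turn":0.3}

```text
time: 15.55
eef_pos: [0.5814, 0.1614, 0.1628]
tcp_rot: [[-0.931, 0.366, 0.001], [0.366, 0.931, -0.0], [-0.001, 0.0, -1.0]]
force: [0.2, -0.8, 4.1]
opening: 0.0221
```

```bash
cat > st.py <<'E'
from h import *
s=arm.read_state(); R=np.array(s['tcp_rot']); print(round(s['time'],2),np.round(s['eef_pos'],4),'F',np.round(s['force'],2),'T',np.round(s['wrist_torque'],3),'op',round(s['opening']*1000,2),'j6',round(s['joints'][5],3),'eff6',np.round(s['joint_efforts'][5],3),'yaw',round(float(np.arctan2(R[1,0],R[0,0])),4))
E
python3 st.py
```

```text
15.55 [0.5814 0.1614 0.1628] F [ 0.17 -0.81  4.1 ] T [-0.242  0.164  0.145] op 22.07 j6 0.645 eff6 -0.532 yaw 2.7674
```

Emit:
servo_tool:
  series:
    - {"claw":15,"dx":0,"dy":0,"dz":0,"turn":0.07}
    - {"claw":15,"dx":0,"dy":0,"dz":0,"turn":0.14}

```text
time: 15.8
eef_pos: [0.5813, 0.1613, 0.1628]
tcp_rot: [[-0.871, 0.492, 0.001], [0.492, 0.871, -0.0], [-0.001, -0.0, -1.0]]
force: [-1.5, -2.2, 4.0]
opening: 0.0221
```

```bash
python3 st.py
```

```text
15.8 [0.5813 0.1613 0.1628] F [-1.45 -2.16  4.03] T [-0.307  0.168  0.13 ] op 22.1 j6 0.785 eff6 -0.451 yaw 2.6276
```

Emit:
servo_tool:
  series:
    - {"claw":15,"dx":0,"dy":0,"dz":0,"turn":0.06}

```text
time: 15.92
eef_pos: [0.5813, 0.1613, 0.1628]
tcp_rot: [[-0.84, 0.543, 0.001], [0.543, 0.84, -0.001], [-0.001, 0.0, -1.0]]
force: [-1.0, -1.0, 4.1]
opening: 0.0218
```

```bash
python3 st.py
```

```text
15.93 [0.5813 0.1613 0.1628] F [-0.99 -0.96  4.08] T [-0.309  0.222  0.165] op 21.82 j6 0.845 eff6 -0.347 yaw 2.5679
```

Emit:
servo_tool:
  series:
    - {"claw":15,"dx":0,"dy":0,"dz":0,"turn":0.06}

```text
time: 16.05
eef_pos: [0.5813, 0.1613, 0.1628]
tcp_rot: [[-0.806, 0.592, 0.001], [0.592, 0.806, -0.001], [-0.001, 0.0, -1.0]]
force: [-0.3, -1.2, 5.0]
opening: 0.0221
```

```bash
python3 st.py
```

```text
16.05 [0.5813 0.1613 0.1628] F [-0.33 -1.19  5.  ] T [-0.327  0.259  0.116] op 22.07 j6 0.905 eff6 -0.372 yaw 2.5079
```

Emit:
servo_tool:
  series:
    - {"claw":15,"dx":0,"dy":0,"dz":0,"turn":0.06}

```text
time: 16.18
eef_pos: [0.5813, 0.1612, 0.1628]
tcp_rot: [[-0.769, 0.639, 0.001], [0.639, 0.769, -0.001], [-0.001, -0.0, -1.0]]
force: [-0.6, -1.8, 4.7]
opening: 0.0221
```

```bash
python3 st.py
```

```text
16.18 [0.5813 0.1612 0.1628] F [-0.59 -1.82  4.65] T [-0.359  0.25   0.279] op 22.14 j6 0.965 eff6 -0.258 yaw 2.448
```

Emit:
servo_tool:
  series:
    - {"claw":15,"dx":0,"dy":0,"dz":0,"turn":0.06}

```text
time: 16.3
eef_pos: [0.5812, 0.1612, 0.1629]
tcp_rot: [[-0.729, 0.684, 0.001], [0.684, 0.729, -0.001], [-0.001, -0.0, -1.0]]
force: [-1.6, -1.9, 5.2]
opening: 0.0221
```

```bash
python3 st.py
```

```text
16.3 [0.5812 0.1612 0.1629] F [-1.57 -1.91  5.15] T [-0.333  0.239  0.29 ] op 22.11 j6 1.024 eff6 -0.248 yaw 2.3881
```

Torque doubled, from about 0.13 to 0.28 N m, between yaw 2.51 and 2.45. That is the clamping point, and it's close to what the floor height predicted. I'll keep turning and watch for a level torque.

Emit:
servo_tool:
  series:
    - {"claw":15,"dx":0,"dy":0,"dz":0,"turn":0.06}
    - {"claw":15,"dx":0,"dy":0,"dz":0,"turn":0.12}

```text
time: 16.55
eef_pos: [0.5812, 0.1612, 0.1628]
tcp_rot: [[-0.642, 0.767, 0.001], [0.767, 0.642, -0.001], [-0.001, -0.0, -1.0]]
force: [-1.6, -1.9, 5.1]
opening: 0.0218
```

```bash
python3 st.py
```

```text
16.55 [0.5812 0.1612 0.1628] F [-1.56 -1.91  5.08] T [-0.452  0.298  0.264] op 21.83 j6 1.144 eff6 -0.249 yaw 2.2681
```

Emit:
servo_tool:
  series:
    - {"claw":15,"dx":0,"dy":0,"dz":0,"turn":0.06}
    - {"claw":15,"dx":0,"dy":0,"dz":0,"turn":0.12}

```text
time: 16.8
eef_pos: [0.5811, 0.1611, 0.1628]
tcp_rot: [[-0.546, 0.838, 0.0], [0.838, 0.546, -0.001], [-0.001, -0.0, -1.0]]
force: [-1.0, -2.6, 5.2]
opening: 0.0219
```

```bash
python3 st.py && python3 - <<'E'
from h import *
s,im=save('wrist','wrist13.png')
cv2.imwrite('pics/knob13.png',cv2.resize(im[190:330,180:340,::-1],None,fx=4,fy=4,interpolation=cv2.INTER_CUBIC))
w=cv2.imread('pics/wrist12.png'); cv2.imwrite('pics/knob12.png',cv2.resize(w[190:330,180:340],None,fx=4,fy=4,interpolation=cv2.INTER_CUBIC))
E
```

```text
16.8 [0.5811 0.1611 0.1628] F [-1.01 -2.56  5.21] T [-0.447  0.386  0.269] op 21.86 j6 1.264 eff6 -0.249 yaw 2.1481
```

View pics/knob13.png

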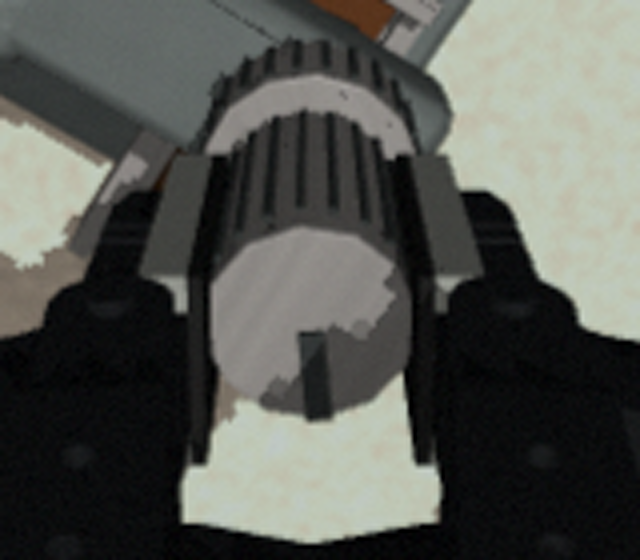

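View pics/knob12.png

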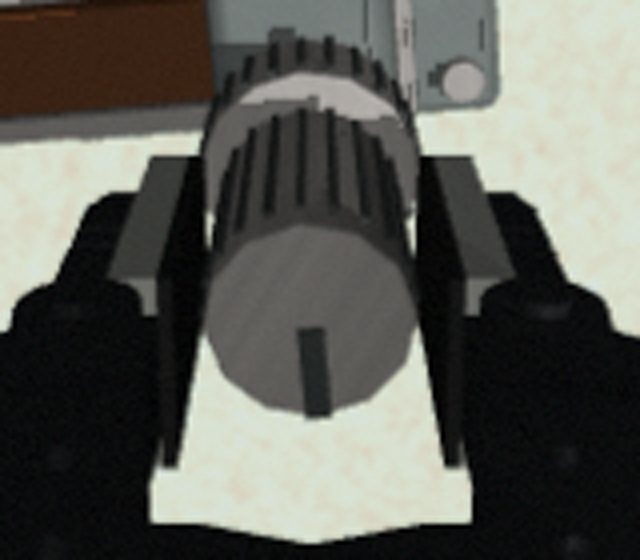

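View pics/wrist13.png

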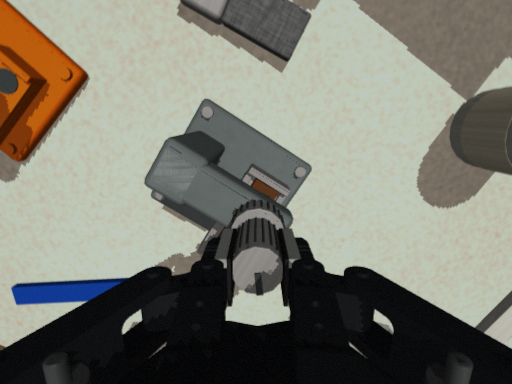

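The knob mark hasn't moved relative to the jaws, so there's no grip slip. Torque is level at about 0.27, so the ratchet has slipped roughly 0.30 rad so far. Another 0.35 rad gives about 37°.

Emit:
servo_tool:
  series:
    - {"claw":15,"dx":0,"dy":0,"dz":0,"turn":0.07}
    - {"claw":15,"dx":0,"dy":0,"dz":0,"turn":0.14}
    - {"claw":15,"dx":0,"dy":0,"dz":0,"turn":0.21}
    - {"claw":15,"dx":0,"dy":0,"dz":0,"turn":0.28}
    - {"claw":15,"dx":0,"dy":0,"dz":0,"turn":0.35}
    - {"claw":15,"dx":0,"dy":0,"dz":0,"turn":0.35}

```text
time: 17.6
eef_pos: [0.5809, 0.161, 0.1628]
tcp_rot: [[-0.226, 0.974, 0.0], [0.974, 0.226, -0.001], [-0.001, -0.0, -1.0]]
force: [-2.0, -1.9, 5.4]
opening: 0.0217
```

```bash
python3 st.py && python3 - <<'E'
from h import *
s,im=save('wrist','wrist14.png')
cv2.imwrite('pics/knob14.png',cv2.resize(im[190:330,180:340,::-1],None,fx=4,fy=4,interpolation=cv2.INTER_CUBIC))
E
python3 st.py
```

```text
17.6 [0.5809 0.161  0.1628] F [-1.99 -1.94  5.38] T [-0.475  0.453  0.027] op 21.74 j6 1.613 eff6 0.189 yaw 1.7991
17.65 [0.5809 0.161  0.1628] F [-2.44 -2.61  6.22] T [-0.541  0.46   0.013] op 21.4 j6 1.613 eff6 0.062 yaw 1.7995
```

View pics/knob14.png

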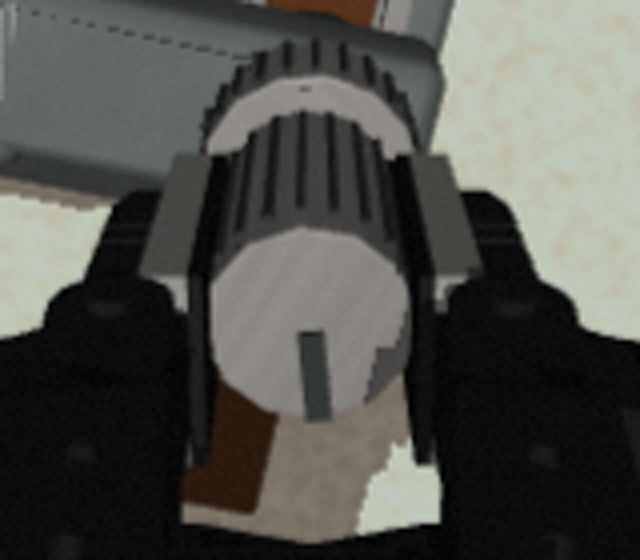

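Turning stopped at yaw 1.80, which gives about 0.66 rad (38°) of slip. Mark and jaws are still aligned. Now open and rise straight up.

Emit:
servo_tool:
  series:
    - {"claw":26,"dx":0,"dy":0,"dz":0,"turn":0}
    - {"claw":40,"dx":0,"dy":0,"dz":0,"turn":0}
    - {"claw":45,"dx":0,"dy":0,"dz":0,"turn":0}
    - {"claw":45,"dx":0,"dy":0,"dz":0,"turn":0}

```text
time: 18.15
eef_pos: [0.5811, 0.1616, 0.1622]
tcp_rot: [[-0.227, 0.974, -0.0], [0.974, 0.227, 0.0], [0.0, -0.0, -1.0]]
force: [-0.3, 0.1, -0.1]
opening: 0.0449
```

```bash
python3 st.py && python3 - <<'E'
from h import *
s,im=save('wrist','wrist15.png')
cv2.imwrite('pics/knob15.png',cv2.resize(im[190:330,180:340,::-1],None,fx=4,fy=4,interpolation=cv2.INTER_CUBIC))
E
```

```text
18.15 [0.5811 0.1616 0.1622] F [-0.32  0.1  -0.13] T [-0.004 -0.041  0.005] op 44.89 j6 1.613 eff6 0.0 yaw 1.7998
```

View pics/knob15.png

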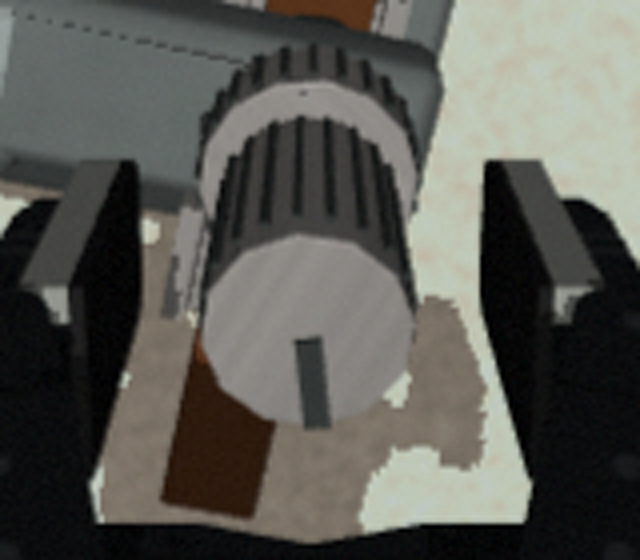

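Emit:
servo_tool:
  series:
    - {"claw":45,"dx":0,"dy":0,"dz":-20,"turn":0}
    - {"claw":45,"dx":0,"dy":0,"dz":-60,"turn":0}
    - {"claw":45,"dx":-20,"dy":0,"dz":-90,"turn":0}
    - {"claw":45,"dx":-70,"dy":0,"dz":-100,"turn":0}
    - {"claw":45,"dx":-120,"dy":0,"dz":-100,"turn":0}
    - {"claw":45,"dx":-150,"dy":0,"dz":-100,"turn":0}
    - {"claw":45,"dx":-150,"dy":0,"dz":-100,"turn":0}
    - {"claw":45,"dx":-150,"dy":0,"dz":-100,"turn":0}

```text
time: 19.2
eef_pos: [0.6149, 0.0159, 0.2622]
tcp_rot: [[-0.227, 0.974, -0.0], [0.974, 0.227, 0.001], [0.001, -0.0, -1.0]]
force: [-1.1, 0.6, 0.0]
opening: 0.0454
```

```bash
python3 st.py && python3 - <<'E'
from h import *
import pickle
s,im=save('wrist','wrist16.png'); pickle.dump(s,open('s_w16.pkl','wb'))
_,im2=save('side','side16.png'); _,im3=save('scene','scene16.png')
cv2.imwrite('pics/side16_c.png',cv2.resize(im2[110:240,180:310,::-1],None,fx=4.5,fy=4.5,interpolation=cv2.INTER_CUBIC))
E
```

```text
19.2 [0.6149 0.0159 0.2622] F [-1.13  0.57  0.04] T [0.016 0.009 0.003] op 45.41 j6 1.367 eff6 -0.003 yaw 1.7998
```

View pics/wrist16.png

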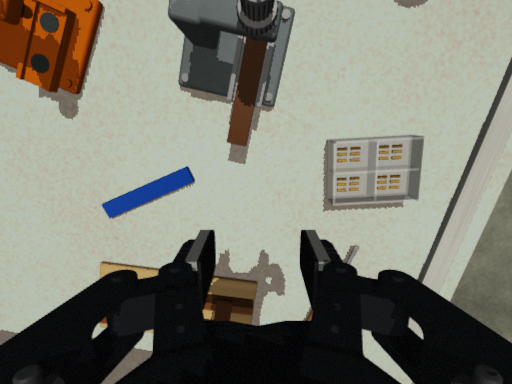

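View pics/side16_c.png

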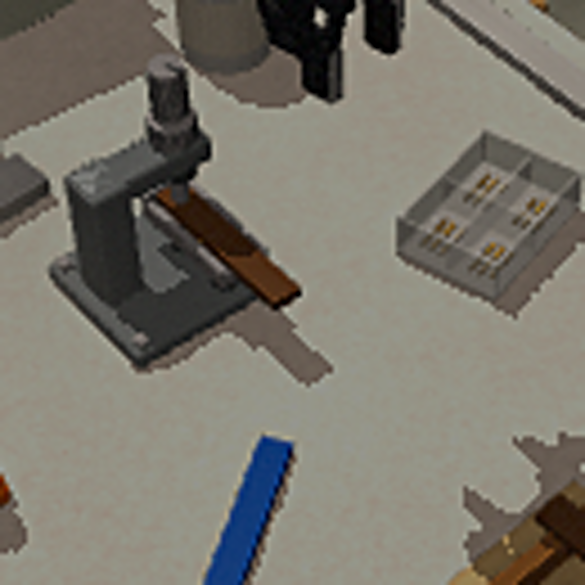

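View pics/scene16.png

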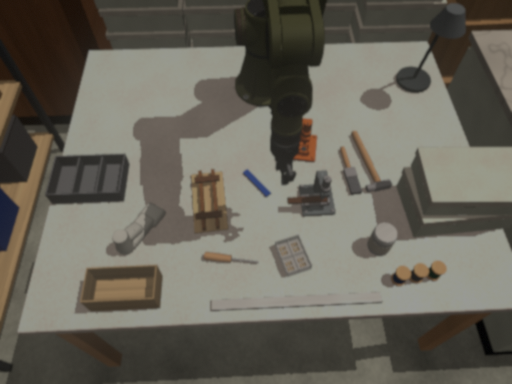

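The spindle is down on the strip and everything else lies as before. Last check is the tail position against the mouth and axis.

```bash
python3 - <<'E'
from h import *
import pickle
np.set_printoptions(precision=4,suppress=True)
s=pickle.load(open('s_w16.pkl','rb')); im=cv2.imread('pics/wrist16.png')
cv2.imwrite('pics/tail16.png',cv2.resize(im[0:160,160:310],None,fx=3.7,fy=3.7,interpolation=cv2.INTER_CUBIC))
hsv=cv2.cvtColor(im,cv2.COLOR_BGR2HSV); m=((hsv[...,0]<20)&(hsv[...,1]>110)).astype(np.uint8); m[:30]=0;m[160:]=0;m[:,:215]=0;m[:,280:]=0
n,l,st,ce=cv2.connectedComponentsWithStats(m); i=1+np.argmax(st[1:,4])
c,_=cv2.findContours((l==i).astype(np.uint8),cv2.RETR_EXTERNAL,cv2.CHAIN_APPROX_NONE); b=cv2.boxPoints(cv2.minAreaRect(c[0])); print(b)
W=np.array([onz('wrist',p,.056,s) for p in b]); print(W); 
lo=W[np.argsort(W[:,1])[:2]].mean(0); hi=W[np.argsort(W[:,1])[2:]].mean(0); print('tail',lo,'dir',(hi-lo)/np.linalg.norm(hi-lo))
print('knob top px pred',proj('wrist',[.581,.1615,.17],s))
E
```

```text
[[226.2735 141.814 ]
 [246.186   37.2735]
 [266.1751  41.081 ]
 [246.2626 145.6214]]
[[0.5721 0.0463 0.056 ]
 [0.5709 0.1548 0.056 ]
 [0.5918 0.1561 0.056 ]
 [0.5949 0.0472 0.056 ]]
tail [0.5835 0.0468 0.056 ] dir [-0.0203  0.9998  0.    ]
knob top px pred [257.3108 -17.8962]
```

View pics/tail16.png

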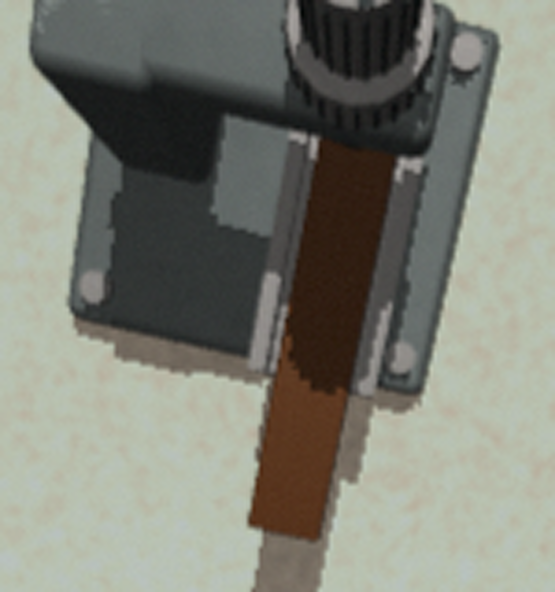

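The tail is at y = 0.0468, unchanged by clamping, with the overhang about 44.5 mm against 45 for home. The strip lies between the lips and the arm is clear. Handing in.

```bash
python3 -c "
from h import *
s=arm.read_state(); print(s['time'],np.abs(s['dq']).max())
print(job.hand_in())"
```

```text
19.35 0.0027447228579942484
the job is handed in; nothing more can be done
None
```

The long strip is in the gauge, home against the stop and clamped by the spindle. The job was handed in at about 19 s, with the arm still and clear of everything; hand-in gives no verdict.

**Strip:** I took it from the middle of the rack and felt the channel floor at about 47 mm, which agreed with the camera. I slid it in until I felt the stop at 3.8 N, within 0.3 mm of the predicted place, and let go. The strip was held slightly tail-down, so it pressed on the mouth edge with up to about 6 N until I raised the hand.

**Knob:** I gripped it with the fingertips about 140 mm above the table and turned it clockwise. Its resistance rose from about 0.13 to 0.27 N m after about 0.6 rad and stayed level, which is the ratchet slipping. I stopped after an estimated 0.58 to 0.71 rad of slip (33 to 41 degrees). The mark on the knob stayed in line with the jaws, so the grip did not slip, and I never touched the thimble.

**Last checks:**
- **Home:** the tail measured y = 0.0468 m both before and after clamping. That is about 0.6 mm short of the nominal home position, which is within camera error.
- **Clamp and surroundings:** the side view shows the spindle down on the strip, and the scene view shows nothing else moved.
- **Disagreement:** the wrist camera's yaw read about 0.02 rad off from the tool axes, which looks like a calibration bias. It caused no trouble.

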